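# Lock the spindle of a mug-printing jig

## Robot

A 6-joint arm with a two-finger parallel gripper is mounted at the origin on a cart in front of the work surface, level with it; the furniture and walls round the work are solid. World frame = base frame: x ahead of the robot, y to its left, z up, the work surface at z = 0. Lengths are in m, angles in rad, forces in N, time in s.
With the tool pointing down it reaches from about 0.35 to 0.85 m from the base axis. Payload 8.1 kg.
Tool frame: the origin (TCP) lies midway between the tips of the shut fingers; the grasp point (between the pads) lies 19 mm behind it (robot.tcp_to_grasp is the distance from the TCP to the grasp point, in m); z points along the fingers, y is the direction in which the jaws open and shut (so a half turn about z gives the same grasp; the last joint's range is limited). The gripper opens to 93 mm and grips with 3 to 60 N. Pads are 15 mm wide; open, the fingers measure 128 mm over their backs; the gripper's body (75 mm by 188 mm) begins 65 mm behind the grasp point.
Start: joints at [1.128, 0.13, 1.488, -0, 1.523, -0.085], TCP at [0.21, 0.562, 0.219] pointing down, gripper open.
Joint ranges: [-2.96, 2.96], [-0.89, 2.26], [0.02, 2.5], [-1.34, 4.48], [0, 2.73], [-2.66, 2.66]. Speed limits (rad/s): [2.39, 2.39, 2.79, 3.14, 3.14, 3.14].

## Interface

Orientations are given as a rotation vector (axis times angle).
In Python, from plant import robot gives the robot as it stands.
- The arm moves only by the tool send_rows, never from a script. Its argument "series" is a list of rows, each an object of numbers: "wx", "wy", "wz": the turn, a rotation vector about the world's x, y, z in rad; "dx", "dy", "dz": the shift along the world's x, y, z in cm; "fingers": the closure in counts, from 0 (fully open) to 255 (shut). In form: [{"wx": .., "wy": .., "wz": .., "dx": .., "dy": .., "dz": .., "fingers": ..}, ...]. A call has 1 to 20 rows; each row shifts and turns the pose as measured when the row begins; what a row does not reach is not made up. A row lasts 1/12 s, in which the tool goes at most 41.7 mm and 7.16 degrees, less where a joint would pass 70% of its speed; a pose out of reach is approached as far as the arm can. A call is refused whole if a number of a shift passes 4.17 or a number of a turn 0.125, either way. A call with a gripper value outside its range is refused whole. The fingers move at their own pace and stop on an object; "newtons" is the grip in N (left out, the last holds). Time passes only in rows, so rows that do not move let the fingers close. It gives the time, the measured TCP pose, the force and the opening at its end, in the units of the state.
- robot.read_state(): the state, without advancing time (a new reading comes with each control period).
- robot.read_camera(name): name is "scene" or "top"; returns the picture (420x560x3 uint8, red, green, blue); there is no depth.
- robot.camera_info(name): a dict with "intrinsics" (3x3 intrinsics, pixels), "k1" (the pictures are not rectified: a ray, as slopes to the right and down, at radius r is drawn at 1 + k1 r^2 times it, then the intrinsics apply), "extrinsics" (4x4, takes a point from world to camera coordinates). Camera axes: x right, y up, looking along -z (the intrinsics and any distortion apply to the point x, -y, -z); pixel columns grow to the right and rows downward; lengths in m; the calibration is good to about 2 mm. A picture is of the moment at which its call begins. camera_info takes no time and is no camera call.
- robot.close_job(): hands the job in, once; it reports no verdict.
The state is a dict: "t": time; "q": joint angles; "dq": joint speeds; "joint_torque": joint torques, N m; "tool_pos": TCP position; "orientation": TCP orientation; "force": force on the tool from outside, world axes, zero at the start; "wrist_torque": the same for the moment, N m; "opening": finger opening in m.
Only numpy, scipy, OpenCV 4.12 (cv2) and the standard library are available. Lean on these libraries where they do the work, as an engineer would, in place of code of your own. Each camera call takes 0.05 s, during which the arm holds its last target.

## Task

Lock the spindle of the blue mug-printing jig at its print position: push the black ball lever round until the slot in the steel locking disc lines up with the sliding lock bar, then push the bar by its red thumb plate through the slot until it is fully home. Use only the fingertips or the outside of the fingers: do not grip or lift anything, and leave the jar, dropper, bottle and cup beside the jig where they stand.

Things in the scene. Friction and masses are not known exactly. Their poses are not given: they have to be found in the camera images.
- print_jig: Blue mug-printing jig, fixed to the bench. Frame: origin on the bench under the disc's middle; x along the spindle from disc to mug (away from the robot, but for the jig's yaw), y left, z up. Base plate x -95 to 210, y -75 to 90 mm, top z 16 mm. Behind the disc: headstock x 16 to 56 mm, up to z 131 mm, then a white mug (radius 37 mm) and a tailstock, lower
- disc_centre (a point): centre of the steel locking disc: on the spindle axis (jig x) at z 95 mm, jig x = y = 0; axes as the jig's. Disc radius 62 mm, 8 mm thick; one slot 15 mm wide, 19 mm deep, open at the rim, with a red line from hub to slot. On the robot's side only a hub (radius 19 mm) stands out, to jig x -18 mm
- lock_disc (a joint): angle of disc, mug and lever, rad. 0 = slot level with the bar (left side of the disc), lever straight up; positive = lever leans right (jig -y), slot above the bar. Starts 0.4 to 1.1; range -0.9 to 1.3. Friction holds it; 3 N at the ball turns it. No stop at 0: if pushed too far, push it back. The bar goes in when within 0.08 of 0 and its cone then centres the slot; else the disc blocks it
- lever_ball (a point): centre of the black ball, 24 mm in diameter, on the end of the lever (9 mm rod) standing out from the disc's rim; 92 mm from the spindle axis, in the plane of the disc. It moves on a circle: jig x = 0, y = -92 mm sin(angle), z = 95 mm + 92 mm cos(angle), angle = joint lock_disc. Axes turn with the disc
- disc_slot (a point): point in the disc's slot, 52 mm from the spindle axis, in the plane of the disc; at angle 0 it lies on the lock bar's centre line. Axes turn with the disc
- lock_bar (a joint): travel of the lock bar along the jig's +x, m. 0 = fully withdrawn, 0.045 = fully home (thumb plate against the guide block, a hard stop). Starts between 0 and 0.004. About 3 N of friction, up to about 8 N while its nose centres the slot; it stays where it is left. The nose reaches the disc at 0.008
- bar_tab (a point): point in the red upright thumb plate at the robot's end of the lock bar: jig x = -110 mm + travel, y 52, z 115 mm; axes as the jig's. The plate is 10 mm thick (x), 34 mm wide (y), from 27 mm below to 16 mm above this point. Push its robot-side face towards the jig's +x; on that face a bar end (18 mm diameter, centred 20 mm below this point) stands out 4 mm
- bar_nose (a point): tip of the lock bar's cone nose on the bar's centre line (along jig x, y 52, z 95 mm): jig x = -12 mm + travel. The bar is 12 mm in diameter, the cone 12 mm long with a 5 mm tip
- bar_guide (a point): where the bar enters the robot-side face of its aluminium guide block; axes as the jig's. The fixed block reaches from here 40 mm along jig x, 17 mm to either side, up to 17 mm above this point (z 112 mm). Behind the disc the bar enters a bore in the headstock
- swab_jar: loose white jar, 69 mm in diameter, 74 mm high, stands on the bench to the right of the jig; origin at the centre of its underside. Leave it alone
- dropper: loose small white dropper bottle, 26 mm in diameter, 44 mm high, on the bench at the right near the jig's front; origin at the centre of its underside. Leave it alone
- wash_bottle: loose dark bottle with a grey cap, 58 mm in diameter, 131 mm high, on the bench to the left of the jig; origin at the centre of its underside. Leave it alone
- clear_cup: loose clear cup, 63 mm in diameter, 62 mm high, on the bench at the left near the jig's front; origin at the centre of its underside. Leave it alone

How it is judged:
By the outcome, as a careful person would: the job done as asked, in the order asked, and still so for the second after the job is handed in, with the robot touching nothing.
It also fails if it takes over 48 s, if anything falls off the work surface, if the arm or the gripper's body presses on something with over 40 N, if the wrist force passes 120 N, or if a joint passes its speed limit or range.

## Working session

There is one attempt and no reset: what is moved stays moved. The work goes in short steps, Python scripts to look and compute and a tool call to move; the robot and the scene stay as the last step left them, time stands still between calls to the robot, and variables do not carry over. Pictures are saved under pics/ and viewed, and the job is handed in when it is done.

Besides the shell and the picture viewer there is one more tool, called after ">>>" by a JSON object that holds its "fn" and its "kwargs", one argument or row to a line. send_rows: Moves the arm, as the interface text tells. Its arguments: {"type":"object","properties":{"series":{"type":"array","items":{"type":"object","properties":{"wx":{"type":"number"},"wy":{"type":"number"},"wz":{"type":"number"},"dx":{"type":"number"},"dy":{"type":"number"},"dz":{"type":"number"},"fingers":{"type":"number"}}}},"newtons":{"type":"number"}},"required":["series"]}

```bash
mkdir -p pics; ls; python3 - <<'E'
from plant import robot
import cv2
for n in("scene","top"):
    cv2.imwrite(f"pics/{n}0.png",robot.read_camera(n)[:,:,::-1]); print(n,robot.camera_info(n))
print(robot.read_state())
E
```

```text
pics
scene {'intrinsics': array([[393.25809677,   0.        , 286.13302932],
       [  0.        , 393.25809677, 213.5033412 ],
       [  0.        ,   0.        ,   1.        ]]), 'k1': -0.043900135968249904, 'extrinsics': array([[ 0.75292186, -0.65808459,  0.00577453, -0.24798488],
       [ 0.35257733,  0.41076553,  0.84080967, -0.44612778],
       [-0.55569587, -0.63102801,  0.54130005, -0.43090054],
       [ 0.        ,  0.        ,  0.        ,  1.        ]])}
top {'intrinsics': array([[447.64544429,   0.        , 280.63709645],
       [  0.        , 447.64544429, 203.23913512],
       [  0.        ,   0.        ,   1.        ]]), 'k1': 0.050366534154538914, 'extrinsics': array([[ 0.01359849, -0.99990386,  0.00271104,  0.25374161],
       [ 0.99545824,  0.01379342,  0.09419461, -0.59792732],
       [-0.09422295,  0.00141783,  0.99555011, -0.95482639],
       [ 0.        ,  0.        ,  0.        ,  1.        ]])}
{'t': 0.1, 'q': array([ 1.12754209e+00,  1.31085727e-01,  1.48914899e+00, -1.08813979e-05,
        1.52301651e+00, -8.54203115e-02]), 'dq': array([-0.00161315, -0.00051938, -0.0043315 , -0.00086193, -0.00033284,
        0.00083781]), 'joint_torque': array([ 1.27790147e-03, -5.61347723e+01, -4.93091190e+01,  7.70588662e-02,
        2.92045431e-02, -9.61047749e-05]), 'tool_pos': array([0.20992209, 0.56153339, 0.21770405]), 'orientation': array([-5.59013928e-01, -3.09102651e+00,  2.51890204e-03]), 'force': array([-0.51560426, -0.05395545,  0.22851989]), 'wrist_torque': array([ 0.02949023, -0.02757497,  0.00716159]), 'opening': 0.092576300396204}
```

View pics/scene0.png

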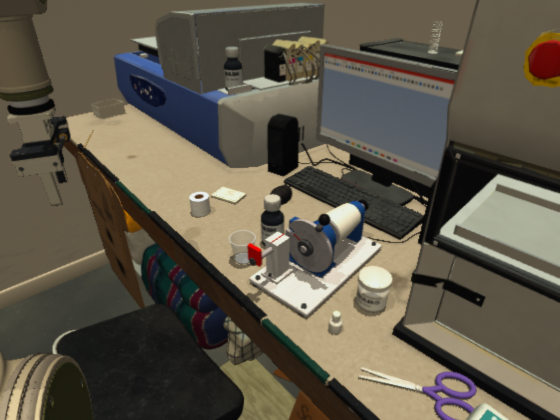

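View pics/top0.png

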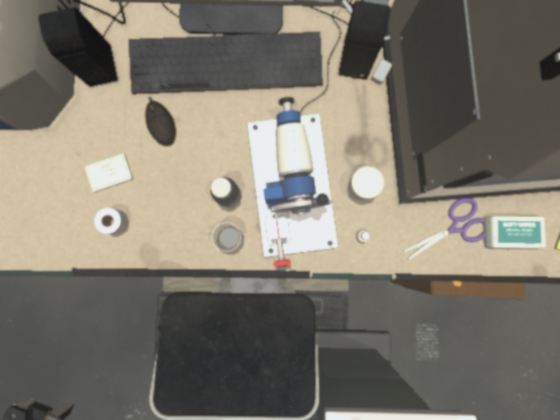

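```bash
python3 - <<'E'
import cv2
a=cv2.imread("pics/top0.png")[95:280,200:400]; cv2.imwrite("pics/top0c.png",cv2.resize(a,None,fx=3.2,fy=3.2,interpolation=cv2.INTER_CUBIC))
a=cv2.imread("pics/scene0.png")[185:345,220:410]; cv2.imwrite("pics/scene0c.png",cv2.resize(a,None,fx=3.7,fy=3.7,interpolation=cv2.INTER_CUBIC))
E
```

```text
(no output)
```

View pics/top0c.png

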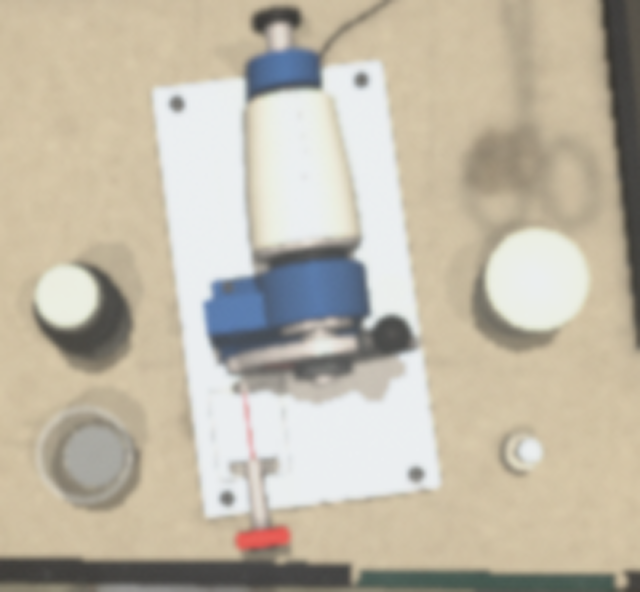

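View pics/scene0c.png

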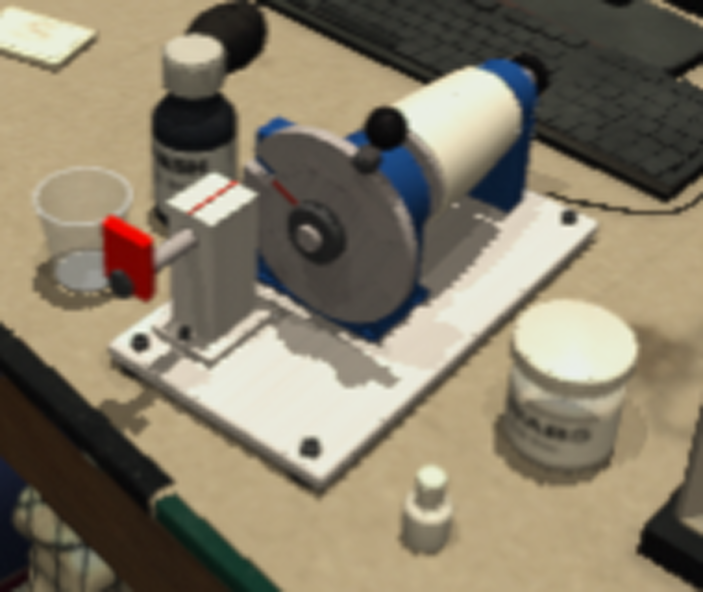

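```bash
cat > h.py <<'E'
import numpy as np, cv2
from scipy.optimize import least_squares
from plant import robot
CI={n:robot.camera_info(n) for n in("scene","top")}
def proj(n,P):
    c=CI[n];p=c["extrinsics"]@np.r_[P,1];x,y=p[0]/-p[2],-p[1]/-p[2]
    f=1+c["k1"]*(x*x+y*y);K=c["intrinsics"];return np.array([K[0,0]*x*f+K[0,2],K[1,1]*y*f+K[1,2]])
def tw(j,P):
    c,s=np.cos(j[2]),np.sin(j[2]);return np.array([j[0]+c*P[0]-s*P[1],j[1]+s*P[0]+c*P[1],P[2]])
def ball(a): return np.array([0,-.092*np.sin(a),.095+.092*np.cos(a)])
E
cat > fit.py <<'E'
from h import *
T=lambda u,v:np.array([(u+.5)/3.2-.5+200,(v+.5)/3.2-.5+95])
S=lambda u,v:np.array([(u+.5)/3.7-.5+220,(v+.5)/3.7-.5+185])
c=[("top",(-.095,.09,.016),T(208,518)),("top",(-.095,-.075,.016),T(440,487)),("top",(.21,-.075,.016),T(381,61)),("top",(.21,.09,.016),T(153,90)),
("scene",(-.095,-.075,.016),S(318,480)),("scene",(-.095,.09,.016),S(112,350)),("scene",(.21,-.075,.016),S(597,225))]
obs_b=[("top",T(392,332)),("scene",S(386,130))]
obs_t=[("top",(-.11,.052,.131),T(263,534))]
def r(p,o=False):
    R=[proj(n,tw(p,P))-q for n,P,q in c]
    R+=[proj(n,tw(p,ball(p[3])))-q for n,q in obs_b]
    R+=[proj(n,tw(p,(P[0]+p[4],P[1],P[2])))-q for n,P,q in obs_t]
    return np.array(R) if o else np.ravel(R)
s=least_squares(r,[.55,0,0,.7,.002],loss="soft_l1");print(s.x,r(s.x,1).round(1).tolist())
p=s.x
print("ball",tw(p,ball(p[3])),"tab",tw(p,(-.11+p[4],.052,.115)))
for n in("top","scene"):
    im=robot.read_camera(n)[:,:,::-1].copy()
    im=cv2.resize(im,None,fx=4,fy=4)
    def d(P,col):
        q=(proj(n,tw(p,P))+.5)*4-.5;cv2.circle(im,tuple(int(v) for v in q),3,col,-1)
    for P in [(x,y,.016) for x in(-.095,.21) for y in(-.075,.09)]:d(P,(0,255,0))
    d(ball(p[3]),(0,255,255))
    for t in np.linspace(0,6.28,60): d((-.004,.062*np.sin(t),.095+.062*np.cos(t)),(255,0,255))
    for y in(-.017,.017):
        for z in(-.027,.016): d((-.115+p[4],.052+y,.115+z),(255,255,0))
    a=p[3];d((-.004,.052*np.cos(a),.095+.052*np.sin(a)),(0,255,0))
    im=im[380:1100,800:1520] if n=="top" else im[740:1340,880:1640]
    cv2.imwrite(f"pics/fit_{n}.png",im if n=="scene" else cv2.resize(im,(600,600)))
E
python3 fit.py
```

```text
[0.58307104 0.22152663 0.14452799 0.4166068  0.00454945] [[-0.7, 0.6], [1.2, 0.5], [0.5, -0.8], [-0.7, -0.5], [0.8, -0.1], [-1.9, -1.6], [0.7, -1.1], [0.2, 0.9], [-0.1, -0.1], [0.2, -0.0]]
ball [0.58843292 0.18468607 0.17913099] tab [0.47123061 0.25779692 0.115     ]
```

View pics/fit_scene.png

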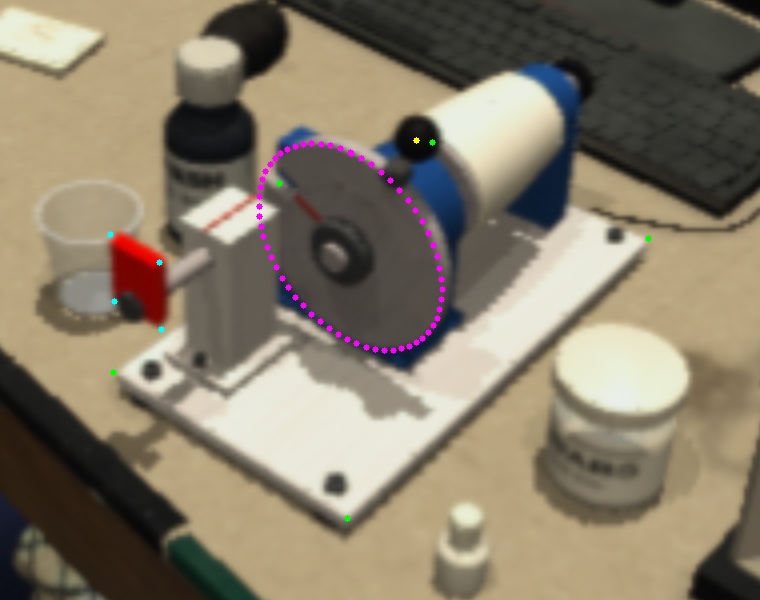

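View pics/fit_top.png

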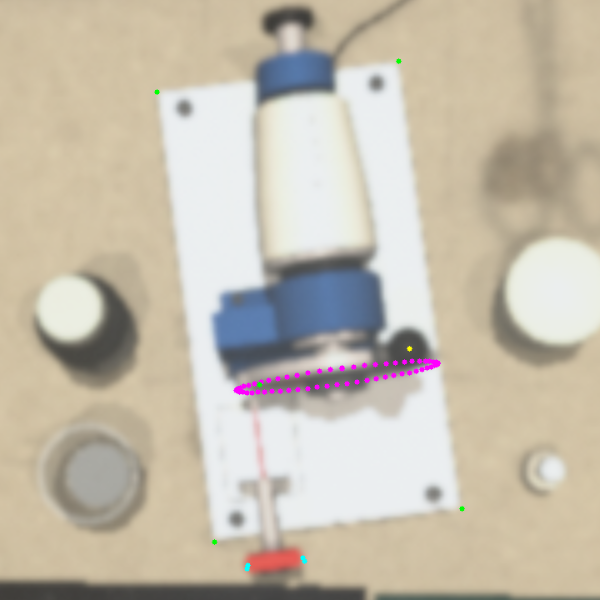

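```bash
python3 - <<'E'
import cv2
a=cv2.imread("pics/top0.png")[170:275,255:345]; cv2.imwrite("pics/t1.png",cv2.resize(a,None,fx=6,fy=5.7,interpolation=cv2.INTER_CUBIC) if 0 else cv2.resize(a[:100],None,fx=6,fy=6,interpolation=cv2.INTER_CUBIC))
a=cv2.imread("pics/scene0.png")[200:300,240:365]; cv2.imwrite("pics/s1.png",cv2.resize(a,None,fx=6,fy=6,interpolation=cv2.INTER_CUBIC))
E
```

```text
(no output)
```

View pics/t1.png

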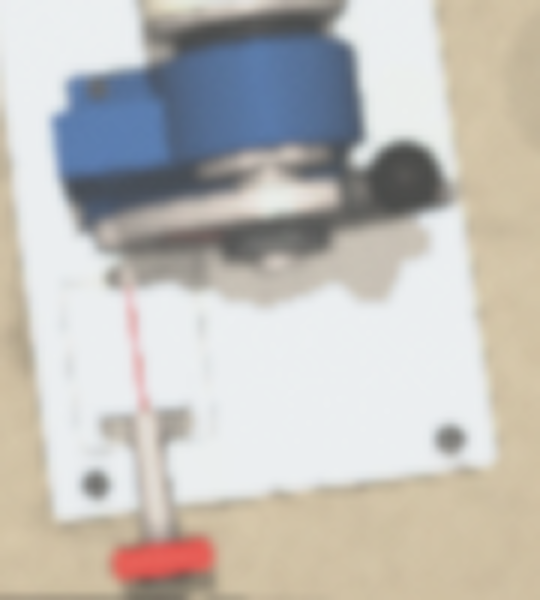

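View pics/s1.png

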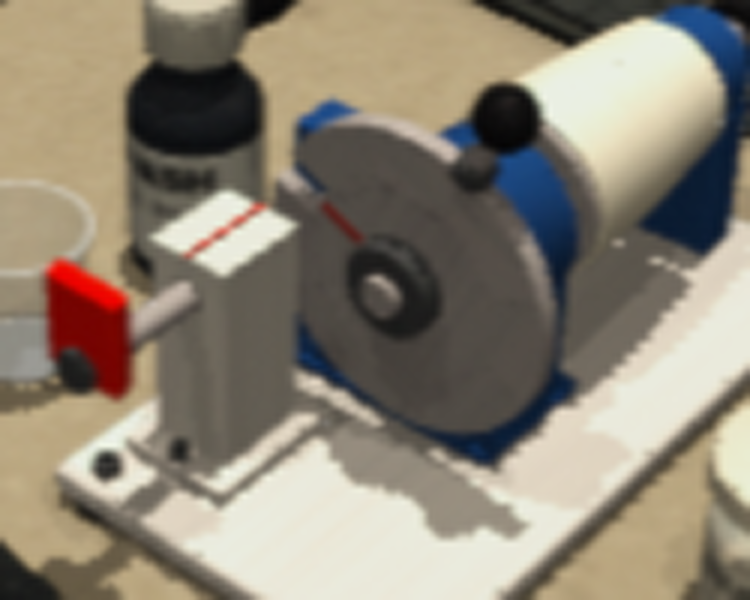

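```bash
cat > fit2.py <<'E'
from h import *
T=lambda u,v:np.array([(u+.5)/3.2-.5+200,(v+.5)/3.2-.5+95])
S=lambda u,v:np.array([(u+.5)/3.7-.5+220,(v+.5)/3.7-.5+185])
T6=lambda u,v:np.array([(u+.5)/6-.5+255,(v+.5)/6-.5+170])
S6=lambda u,v:np.array([(u+.5)/6-.5+240,(v+.5)/6-.5+200])
c=[("top",(-.095,.09,.016),T(208,518)),("top",(-.095,-.075,.016),T(440,487)),("top",(.21,-.075,.016),T(381,61)),("top",(.21,.09,.016),T(153,90)),
("scene",(-.095,-.075,.016),S(318,480)),("scene",(-.095,.09,.016),S(112,350)),("scene",(.21,-.075,.016),S(597,225)),
("scene",(-.018,0,.095),S6(384,293))]
tabs=[("scene",(-.115,.069,.131),S6(50,262)),("scene",(-.115,.035,.131),S6(122,302)),("scene",(-.115,.035,.088),S6(118,393)),("top",(-.11,.052,.131),T6(163,556))]
bl=[("scene",(0,.069,.112),S6(150,238)),("scene",(0,.035,.112),S6(220,275)),("scene",(.04,.035,.112),S6(298,225)),("scene",(.04,.069,.112),S6(228,192))]
obs_b=[("top",T6(404,175)),("scene",S6(507,118))]
th=np.linspace(0,2*np.pi,721)
def r(p,o=False):
    off={"top":p[6:8],"scene":p[8:10]}
    pr=lambda n,P:proj(n,tw(p,P))+off[n]
    R=[pr(n,P)-q for n,P,q in c]
    R+=[pr(n,ball(p[3]))-q for n,q in obs_b]
    R+=[pr(n,(P[0]+p[4],P[1],P[2]))-q for n,P,q in tabs]
    R+=[pr(n,(P[0]+p[5],P[1],P[2]))-q for n,P,q in bl]
    E=np.array([pr("scene",(-.004,.062*np.sin(t),.095+.062*np.cos(t))) for t in th[::6]])
    R+=[[E[:,0].max()-S6(554,0)[0],E[:,1].max()-S6(0,433)[1]],[E[:,1].min()-S6(0,118)[1],0]]
    if o: return np.array(R)
    return np.r_[np.ravel(R),p[6:10]*.7]
s=least_squares(r,[.583,.2215,.1445,.41,.002,-.08,0,0,0,0],loss="soft_l1");p=s.x
print(p.round(4))
for q in r(p,1).round(1):print(q,end=" ")
print("\nball",tw(p,ball(p[3])),"tab",tw(p,(-.11+p[4],.052,.115)))
E
python3 fit2.py
```

```text
[ 0.5848  0.2221  0.1422  0.4115  0.0032 -0.0616  0.0587  0.6814  0.1787
 -0.0144]
[-1.   0.5] [0.9 0.5] [ 0.5 -0.8] [-0.7 -0.7] [ 1.3 -0.7] [-1.2 -2.1] [ 1.3 -1.4] [-0.8  1. ] [0.  0.4] [ 0.1 -0.2] [-0.5 -0.2] [-0.3 -0. ] [1.  1.6] [ 0.  -0.3] [0.2 0.2] [0.5 0.5] [-0.   0.2] [-0.2 -0.4] [-1.2 -0. ] [0.8 0. ] 
ball [0.59000932 0.18563825 0.17931924] tab [0.47173886 0.25840835 0.115     ]
```

>>> {"fn": "send_rows", "kwargs": {
  "series": [
    {"dz":2,"fingers":255},
    {"dx":1.2,"dy":-1.3,"dz":1,"wz":0.03,"fingers":255},
    {"dx":2.4,"dy":-2.6,"wz":0.03,"fingers":255},
    {"dx":2.4,"dy":-2.6,"wz":0.03,"fingers":255},
    {"dx":2.4,"dy":-2.6,"wz":0.03,"fingers":255},
    {"dx":2.4,"dy":-2.6,"wz":0.03,"fingers":255},
    {"dx":2.4,"dy":-2.6,"wz":0.03,"fingers":255},
    {"dx":2.4,"dy":-2.6,"wz":0.03,"fingers":255},
    {"dx":2.4,"dy":-2.6,"wz":0.03,"fingers":255},
    {"dx":2.4,"dy":-2.6,"wz":0.03,"fingers":255},
    {"dx":2.4,"dy":-2.6,"wz":0.03,"fingers":255},
    {"dx":2.4,"dy":-2.6,"wz":0.03,"fingers":255},
    {"dx":2.4,"dy":-2.6,"wz":0.03,"fingers":255},
    {"dx":2.4,"dy":-2.6,"wz":0.03,"fingers":255},
    {"dx":2.4,"dy":-2.6,"wz":0.03,"fingers":255},
    {"fingers":255}
  ]
}}

```text
schema error: expected keys wx, wy, wz, dx, dy, dz, fingers
```

All seven keys are needed.

>>> {"fn": "send_rows", "kwargs": {
  "series": [
    {"wx":0,"wy":0,"wz":0,"dx":0,"dy":0,"dz":2,"fingers":255},
    {"wx":0,"wy":0,"wz":0.03,"dx":1.2,"dy":-1.3,"dz":1,"fingers":255},
    {"wx":0,"wy":0,"wz":0.03,"dx":2.4,"dy":-2.6,"dz":0,"fingers":255},
    {"wx":0,"wy":0,"wz":0.03,"dx":2.4,"dy":-2.6,"dz":0,"fingers":255},
    {"wx":0,"wy":0,"wz":0.03,"dx":2.4,"dy":-2.6,"dz":0,"fingers":255},
    {"wx":0,"wy":0,"wz":0.03,"dx":2.4,"dy":-2.6,"dz":0,"fingers":255},
    {"wx":0,"wy":0,"wz":0.03,"dx":2.4,"dy":-2.6,"dz":0,"fingers":255},
    {"wx":0,"wy":0,"wz":0.03,"dx":2.4,"dy":-2.6,"dz":0,"fingers":255},
    {"wx":0,"wy":0,"wz":0.03,"dx":2.4,"dy":-2.6,"dz":0,"fingers":255},
    {"wx":0,"wy":0,"wz":0.03,"dx":2.4,"dy":-2.6,"dz":0,"fingers":255},
    {"wx":0,"wy":0,"wz":0.03,"dx":2.4,"dy":-2.6,"dz":0,"fingers":255},
    {"wx":0,"wy":0,"wz":0.03,"dx":2.4,"dy":-2.6,"dz":0,"fingers":255},
    {"wx":0,"wy":0,"wz":0.03,"dx":2.4,"dy":-2.6,"dz":0,"fingers":255},
    {"wx":0,"wy":0,"wz":0.03,"dx":2.4,"dy":-2.6,"dz":0,"fingers":255},
    {"wx":0,"wy":0,"wz":0,"dx":0,"dy":0,"dz":0,"fingers":255}
  ]
}}

```text
t: 1.45
tool_pos: [0.5165, 0.2188, 0.2457]
orientation: [0.094, -3.139, 0.01]
force: [-0.3, -0.3, -0.8]
opening: 0.001
```

>>> {"fn": "send_rows", "kwargs": {
  "series": [
    {"wx":0,"wy":0,"wz":0.02,"dx":2.0,"dy":-2.0,"dz":0,"fingers":255},
    {"wx":0,"wy":0,"wz":0.02,"dx":2.0,"dy":-2.0,"dz":0,"fingers":255},
    {"wx":0,"wy":0,"wz":0.02,"dx":2.0,"dy":-2.0,"dz":0,"fingers":255},
    {"wx":0,"wy":0,"wz":0.02,"dx":2.0,"dy":-2.0,"dz":0,"fingers":255},
    {"wx":0,"wy":0,"wz":0,"dx":0.5,"dy":-0.4,"dz":0,"fingers":255},
    {"wx":0,"wy":0,"wz":0,"dx":0,"dy":0,"dz":0,"fingers":255}
  ]
}}

```text
t: 1.95
tool_pos: [0.6042, 0.1298, 0.2438]
orientation: [0.218, -3.13, 0.009]
force: [-0.3, 0.2, -0.3]
opening: 0.0005
```

```bash
cat > look.py <<'E'
import sys
from h import *
J=[.5848,.2221,.1422]
t=sys.argv[1]
for n,b in(("top",(170,270,250,375)),("scene",(130,310,200,400))):
    a=robot.read_camera(n)[:,:,::-1][b[0]:b[1],b[2]:b[3]];f=6 if n=="top" else 3.3
    cv2.imwrite(f"pics/{t}_{n}.png",cv2.resize(a,None,fx=f,fy=f,interpolation=cv2.INTER_CUBIC))
s=robot.read_state();print(s["t"],s["tool_pos"],s["orientation"],s["force"],s["q"])
d=s["tool_pos"]-np.array([J[0],J[1],0]);c,w=np.cos(J[2]),np.sin(J[2])
print("tcp in jig",c*d[0]+w*d[1],-w*d[0]+c*d[1],d[2])
E
python3 look.py a
```

```text
2.05 [0.60312353 0.13107773 0.24391689] [ 0.21996516 -3.12937043  0.00841022] [ 0.14851757 -0.1495864   0.71518776] [ 0.13406057  0.17293378  1.39556777 -0.00506431  1.57791395 -1.57710984]
tcp in jig 0.005238788072260853 -0.09270038313616323 0.24391689313414688
```

View pics/a_scene.png

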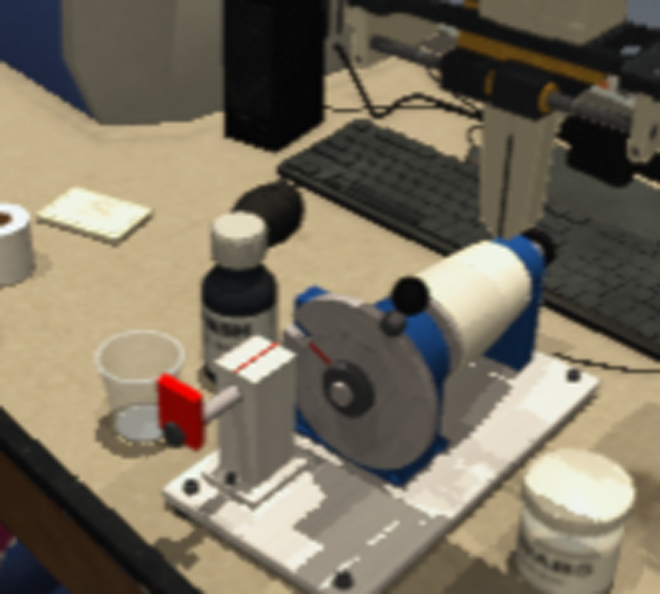

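View pics/a_top.png

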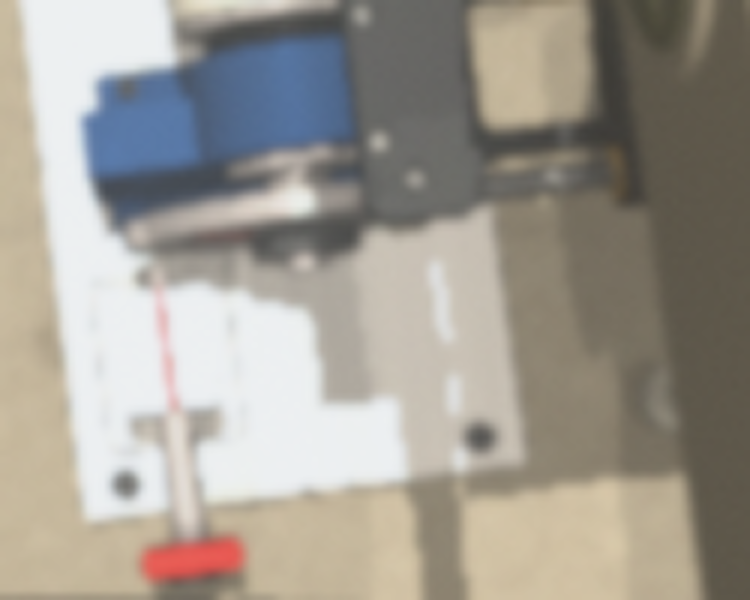

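>>> {"fn": "send_rows", "kwargs": {
  "series": [
    {"wx":0,"wy":0,"wz":0,"dx":-0.2,"dy":0,"dz":-2.5,"fingers":255},
    {"wx":0,"wy":0,"wz":0,"dx":-0.2,"dy":0,"dz":-2.5,"fingers":255},
    {"wx":0,"wy":0,"wz":0,"dx":-0.2,"dy":0,"dz":-2.0,"fingers":255},
    {"wx":0,"wy":0,"wz":0,"dx":0,"dy":0,"dz":0,"fingers":255}
  ]
}}

```text
t: 2.38
tool_pos: [0.5947, 0.1368, 0.1747]
orientation: [-0.225, 3.133, -0.005]
force: [-0.1, 0.4, -1.8]
opening: 0.0005
```

```bash
python3 look.py b
```

```text
2.4833 [0.59701546 0.13689881 0.17911911] [-0.22507192  3.12819497 -0.00472754] [ 0.0410722  -0.2457223   1.14666317] [ 0.14381581  0.1794554   1.50635866 -0.00341327  1.45070219 -1.57023156]
tcp in jig 1.734292300212617e-05 -0.08607240907751136 0.17911911181997464
```

View pics/b_scene.png

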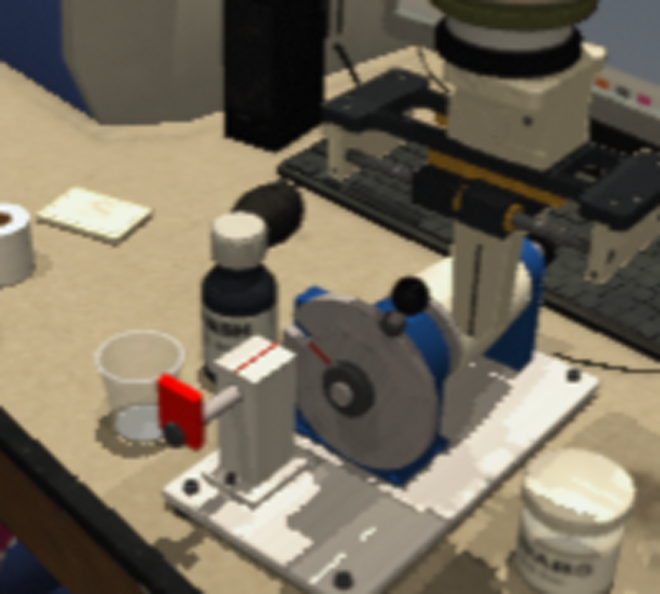

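>>> {"fn": "send_rows", "kwargs": {
  "series": [
    {"wx":0,"wy":0,"wz":0,"dx":-0.1,"dy":0.7,"dz":-1.0,"fingers":255},
    {"wx":0,"wy":0,"wz":0,"dx":-0.1,"dy":0.8,"dz":0,"fingers":255},
    {"wx":0,"wy":0,"wz":0,"dx":-0.1,"dy":0.8,"dz":0,"fingers":255},
    {"wx":0,"wy":0,"wz":0,"dx":-0.1,"dy":0.8,"dz":0,"fingers":255},
    {"wx":0,"wy":0,"wz":0,"dx":-0.1,"dy":0.7,"dz":0,"fingers":255},
    {"wx":0,"wy":0,"wz":0,"dx":0,"dy":0,"dz":0,"fingers":255}
  ]
}}

```text
t: 2.98
tool_pos: [0.5965, 0.1781, 0.1812]
orientation: [-0.223, 3.113, -0.011]
force: [-0.3, -0.5, 0.2]
opening: 0.0005
```

```bash
python3 look.py c
```

```text
3.0833 [0.59668889 0.17782926 0.18077811] [-0.22331469  3.11249364 -0.0101855 ] [0.31757936 0.28475443 0.70823713] [ 0.21305705  0.19096834  1.49050519 -0.0095148   1.44017351 -1.49984424]
tcp in jig 0.005494785351350622 -0.045508803920923296 0.180778108019813
```

View pics/c_scene.png

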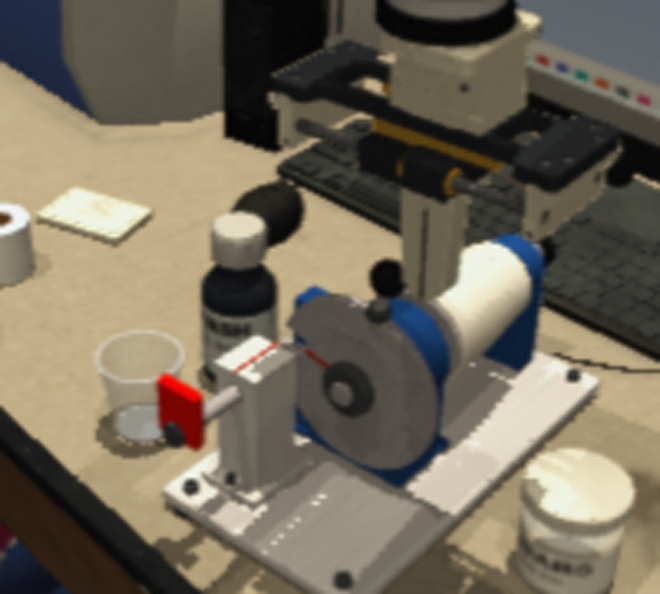

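```bash
cat > ang.py <<'E'
import sys
from h import *
J=[.5848,.2221,.1422];off=np.array([.18,-.01])
q=np.array([(float(sys.argv[1])+.5)/3.3-.5+200,(float(sys.argv[2])+.5)/3.3-.5+130])
A=np.linspace(-.5,1,1501);P=np.array([proj("scene",tw(J,ball(a)))+off for a in A]);d=np.linalg.norm(P-q,axis=1);i=d.argmin()
print("angle",A[i],"resid px",d[i],"ball y",tw([0,0,0],ball(A[i])))
print("crop px at 0:",((proj("scene",tw(J,ball(0)))+off-[200,130])+.5)*3.3-.5)
E
python3 ang.py 410 295; python3 ang.py 387 277
```

```text
angle 0.406 resid px 0.1958379442240869 ball y [ 0.         -0.03633427  0.17952113]
crop px at 0: [363.10929513 262.76571447]
angle 0.20499999999999996 resid px 0.2466538876707229 ball y [ 0.         -0.01872818  0.18507361]
crop px at 0: [363.10929513 262.76571447]
```

>>> {"fn": "send_rows", "kwargs": {
  "series": [
    {"wx":0,"wy":0,"wz":0,"dx":-0.2,"dy":-0.4,"dz":-0.6,"fingers":255},
    {"wx":0,"wy":0,"wz":0,"dx":-0.3,"dy":0,"dz":-0.7,"fingers":255},
    {"wx":0,"wy":0,"wz":0,"dx":-0.1,"dy":0.5,"dz":-0.2,"fingers":255},
    {"wx":0,"wy":0,"wz":0,"dx":-0.1,"dy":0.5,"dz":-0.1,"fingers":255},
    {"wx":0,"wy":0,"wz":0,"dx":-0.1,"dy":0.5,"dz":-0.1,"fingers":255},
    {"wx":0,"wy":0,"wz":0,"dx":0,"dy":0,"dz":0,"fingers":255}
  ]
}}

```text
t: 3.58
tool_pos: [0.5888, 0.188, 0.1625]
orientation: [-0.22, 3.111, -0.013]
force: [-0.3, -1.0, 1.3]
opening: 0.0003
```

```bash
python3 look.py d
```

```text
3.6833 [0.58876625 0.18787794 0.16248582] [-0.22037554  3.11130748 -0.0123519 ] [ 0.46759359 -0.37502978 -0.20864475] [ 0.23296106  0.18973787  1.52573289 -0.01160268  1.40524044 -1.47746746]
tcp in jig -0.0009237740993586607 -0.03443874102538658 0.16248582484670784
```

View pics/d_scene.png

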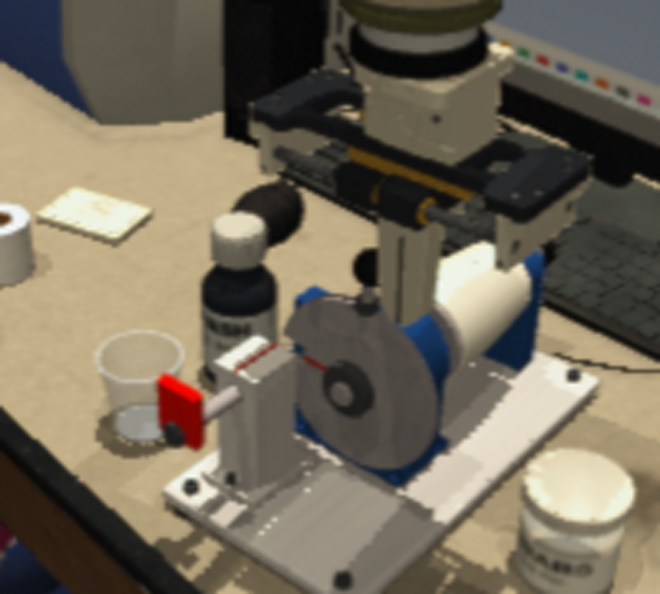

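>>> {"fn": "send_rows", "kwargs": {
  "series": [
    {"wx":0,"wy":0,"wz":0,"dx":0,"dy":0.3,"dz":0.4,"fingers":255},
    {"wx":0,"wy":0,"wz":0,"dx":0,"dy":0.3,"dz":0,"fingers":255},
    {"wx":0,"wy":0,"wz":0,"dx":0,"dy":0,"dz":0,"fingers":255}
  ]
}}

```text
t: 3.93
tool_pos: [0.588, 0.194, 0.1658]
orientation: [-0.22, 3.114, -0.014]
force: [0.1, -1.8, -0.9]
opening: 0.0005
```

```bash
python3 look.py e
```

```text
4.0333 [0.58804765 0.19396142 0.16581103] [-0.22054143  3.1135366  -0.01305658] [ 0.26484654 -0.95321363 -0.300428  ] [ 0.242982    0.19301929  1.51582637 -0.01185349  1.41426261 -1.46750459]
tcp in jig -0.0007729616417786597 -0.028314828440326227 0.16581103376715495
```

View pics/e_scene.png

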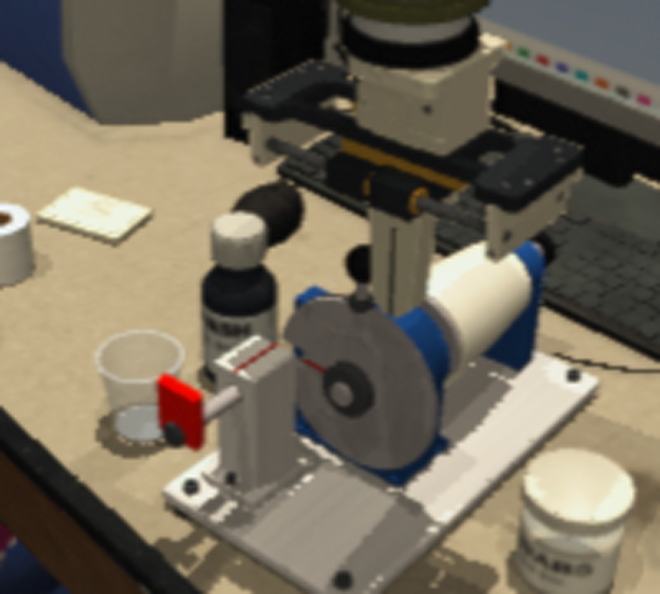

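>>> {"fn": "send_rows", "kwargs": {
  "series": [
    {"wx":0,"wy":0,"wz":0,"dx":0.2,"dy":-1.5,"dz":0,"fingers":255},
    {"wx":0,"wy":0,"wz":0,"dx":0.2,"dy":-1.5,"dz":0.5,"fingers":255},
    {"wx":0,"wy":0,"wz":0,"dx":0,"dy":0,"dz":3,"fingers":255},
    {"wx":0,"wy":0,"wz":0,"dx":0,"dy":0,"dz":3.5,"fingers":255},
    {"wx":0,"wy":0,"wz":0,"dx":-1,"dy":0.6,"dz":1.5,"fingers":255},
    {"wx":0,"wy":0,"wz":0,"dx":-3,"dy":1.8,"dz":0,"fingers":255},
    {"wx":0,"wy":0,"wz":0,"dx":-3,"dy":1.8,"dz":0,"fingers":255},
    {"wx":0,"wy":0,"wz":0,"dx":-3,"dy":1.8,"dz":0,"fingers":255},
    {"wx":0,"wy":0,"wz":0,"dx":-3,"dy":1.8,"dz":0,"fingers":255},
    {"wx":0,"wy":0,"wz":0,"dx":-3,"dy":1.8,"dz":0,"fingers":255},
    {"wx":0,"wy":0,"wz":0,"dx":0,"dy":0,"dz":0,"fingers":255}
  ]
}}

```text
t: 4.95
tool_pos: [0.4272, 0.2527, 0.253]
orientation: [-0.212, 3.115, -0.005]
force: [-1.1, -0.6, 1.0]
opening: 0.0004
```

```bash
python3 look.py f
```

```text
5.05 [0.43055833 0.25080122 0.25313022] [-0.21016132  3.11312034 -0.00752037] [ 1.14292348 -0.03686376  0.53818874] [ 0.43377294 -0.17778485  1.72923975 -0.01215766  1.5719047  -1.27195967]
tcp in jig -0.14861727643204775 0.05027084536383565 0.25313022433756965
```

View pics/f_scene.png

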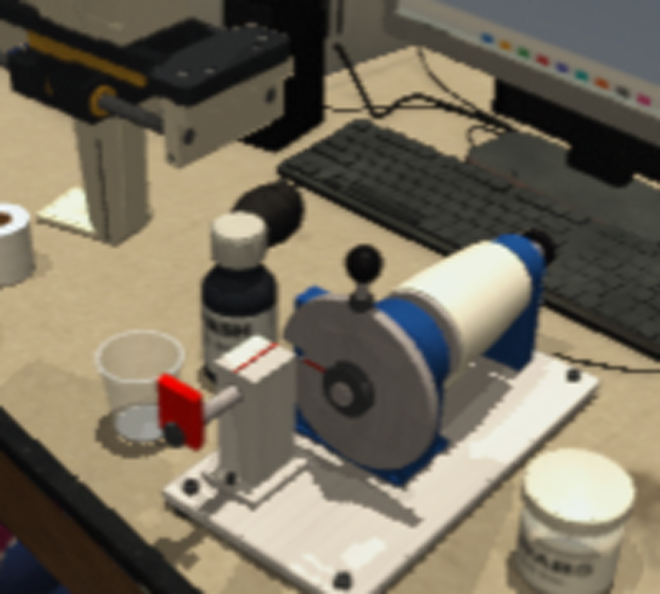

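View pics/f_top.png

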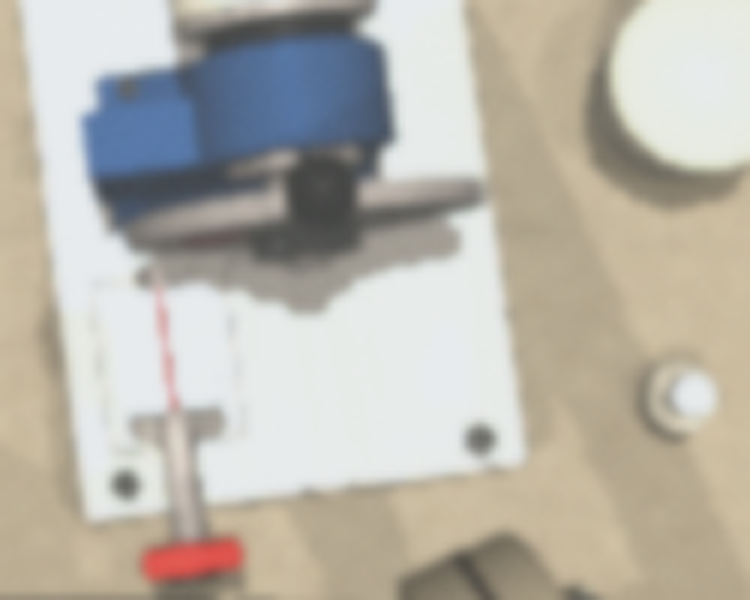

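```bash
python3 ang.py 364 264; python3 - <<'E'
from h import *
J=[.5848,.2221,.1422];o=np.array([.06,.68])
for a in(-.1,0,.1):print(a,(proj("top",tw(J,ball(a)))+o-[250,170]+.5)*6-.5)
E
```

```text
angle 0.010000000000000009 resid px 0.23058790096196563 ball y [ 0.         -0.00091998  0.1869954 ]
crop px at 0: [363.10929513 262.76571447]
-0.1 [287.80467925 194.0123443 ]
0 [317.56746944 190.04800523]
0.1 [347.17184413 186.38434631]
```

>>> {"fn": "send_rows", "kwargs": {
  "series": [
    {"wx":0,"wy":0,"wz":0,"dx":0,"dy":0.1,"dz":-3,"fingers":255},
    {"wx":0,"wy":0,"wz":0,"dx":0,"dy":0.1,"dz":-3.5,"fingers":255},
    {"wx":0,"wy":0,"wz":0,"dx":0,"dy":0,"dz":-3.5,"fingers":255},
    {"wx":0,"wy":0,"wz":0,"dx":0,"dy":0,"dz":-2,"fingers":255},
    {"wx":0,"wy":0,"wz":0,"dx":0,"dy":0,"dz":-1,"fingers":255},
    {"wx":0,"wy":0,"wz":0,"dx":0,"dy":0,"dz":0,"fingers":255}
  ]
}}

```text
t: 5.55
tool_pos: [0.438, 0.2477, 0.1215]
orientation: [-0.202, 3.104, -0.005]
force: [1.1, -0.8, -0.4]
opening: 0.0007
```

```bash
python3 look.py g
```

```text
5.65 [0.43926703 0.24864987 0.12434942] [-2.02056358e-01  3.10071981e+00 -2.92503402e-03] [ 0.6814642  -0.12962941  0.04290742] [ 0.42384687 -0.09430114  1.89097621 -0.01427215  1.31349028 -1.27367905]
tcp in jig -0.14030136950835256 0.04690700619855209 0.12434941945622195
```

View pics/g_scene.png

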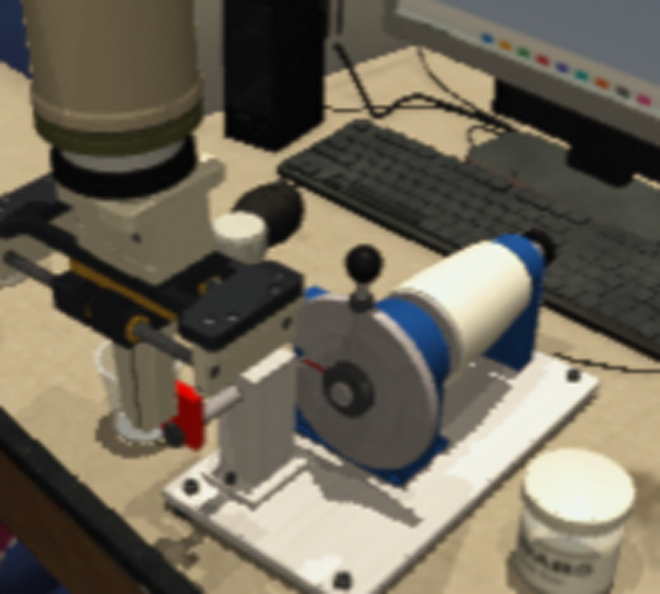

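>>> {"fn": "send_rows", "kwargs": {
  "series": [
    {"wx":0,"wy":0,"wz":0,"dx":-0.2,"dy":0.3,"dz":-0.8,"fingers":255},
    {"wx":0,"wy":0,"wz":0,"dx":-0.1,"dy":0.2,"dz":-0.5,"fingers":255},
    {"wx":0,"wy":0,"wz":0,"dx":0,"dy":0,"dz":0,"fingers":255}
  ]
}}

```text
t: 5.9
tool_pos: [0.44, 0.2549, 0.1154]
orientation: [-0.199, 3.094, 0.002]
force: [0.2, -0.1, -0.2]
opening: 0.0003
```

```bash
python3 look.py h
```

```text
6.0 [0.44017481 0.25486112 0.115928  ] [-1.99648571e-01  3.09310772e+00  1.52776983e-03] [0.35482549 0.2892581  0.31222898] [ 0.4346555  -0.08329251  1.89694015 -0.01487972  1.28841589 -1.26119083]
tcp in jig -0.13852248123143726 0.052926912025486744 0.11592800058657923
```

View pics/h_scene.png

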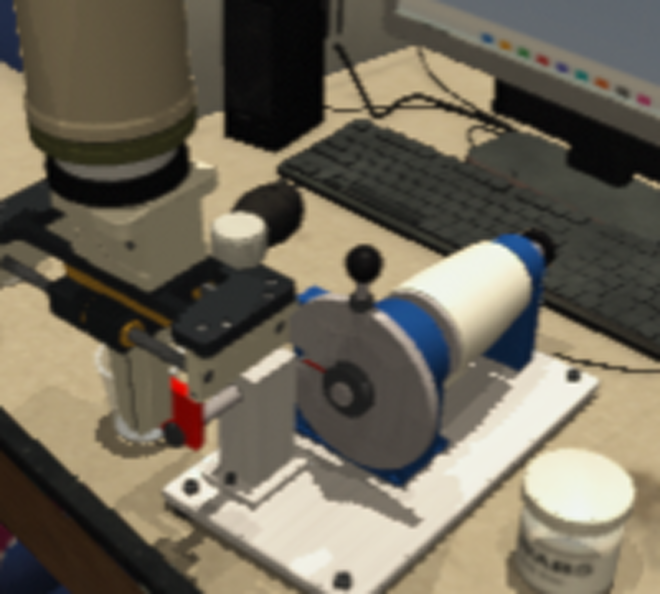

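>>> {"fn": "send_rows", "kwargs": {
  "series": [
    {"wx":0,"wy":0,"wz":0,"dx":0.8,"dy":0.1,"dz":-0.3,"fingers":255},
    {"wx":0,"wy":0,"wz":0,"dx":0.8,"dy":0.1,"dz":0,"fingers":255},
    {"wx":0,"wy":0,"wz":0,"dx":0.6,"dy":0.1,"dz":0,"fingers":255},
    {"wx":0,"wy":0,"wz":0,"dx":0.6,"dy":0.1,"dz":0,"fingers":255},
    {"wx":0,"wy":0,"wz":0,"dx":0,"dy":0,"dz":0,"fingers":255}
  ]
}}

```text
t: 6.42
tool_pos: [0.4705, 0.2595, 0.1137]
orientation: [-0.202, 3.094, 0.001]
force: [0.3, 0.0, 0.3]
opening: 0.0003
```

```bash
python3 look.py i
```

```text
6.5167 [0.47009846 0.25949655 0.11369949] [-2.01630340e-01  3.09319183e+00  1.50503615e-03] [ 0.61276923 -0.86007402 -0.89178689] [ 0.41845837 -0.00269693  1.82305998 -0.01415047  1.28166766 -1.27875791]
tcp in jig -0.10824392653477649 0.05327474066736414 0.11369948569492135
```

View pics/i_scene.png

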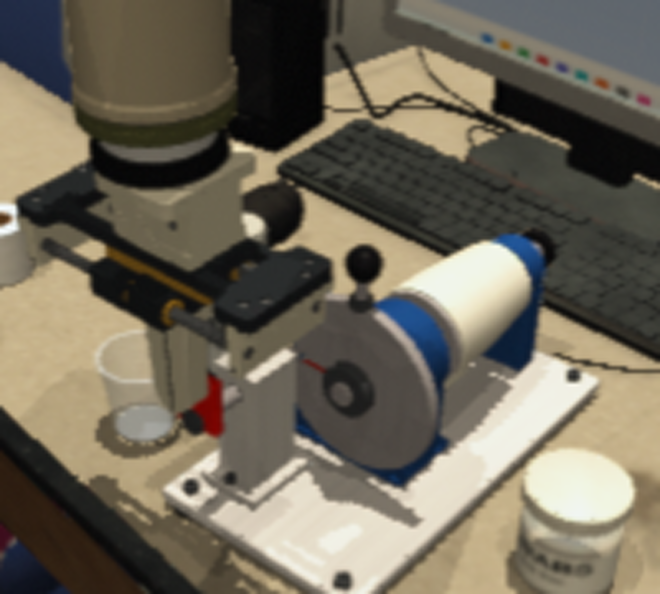

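>>> {"fn": "send_rows", "kwargs": {
  "series": [
    {"wx":0,"wy":0,"wz":0,"dx":0.7,"dy":0.1,"dz":0,"fingers":255},
    {"wx":0,"wy":0,"wz":0,"dx":0.7,"dy":0.1,"dz":0,"fingers":255},
    {"wx":0,"wy":0,"wz":0,"dx":0.7,"dy":0.1,"dz":0,"fingers":255},
    {"wx":0,"wy":0,"wz":0,"dx":0.5,"dy":0.1,"dz":0,"fingers":255},
    {"wx":0,"wy":0,"wz":0,"dx":0,"dy":0,"dz":0,"fingers":255}
  ]
}}

```text
t: 6.93
tool_pos: [0.4976, 0.2636, 0.1135]
orientation: [-0.202, 3.095, 0.001]
force: [-2.3, -0.2, 1.3]
opening: 0.0002
```

```bash
python3 look.py j
```

```text
7.0333 [0.49728746 0.26362578 0.11352809] [-2.02354599e-01  3.09464617e+00  8.16298124e-04] [ 0.21943875 -0.30890855  0.21913817] [ 0.40507901  0.06835072  1.75064531 -0.01349403  1.28441238 -1.29274387]
tcp in jig -0.0807441551692322 0.05350903119516604 0.11352808563095183
```

View pics/j_scene.png

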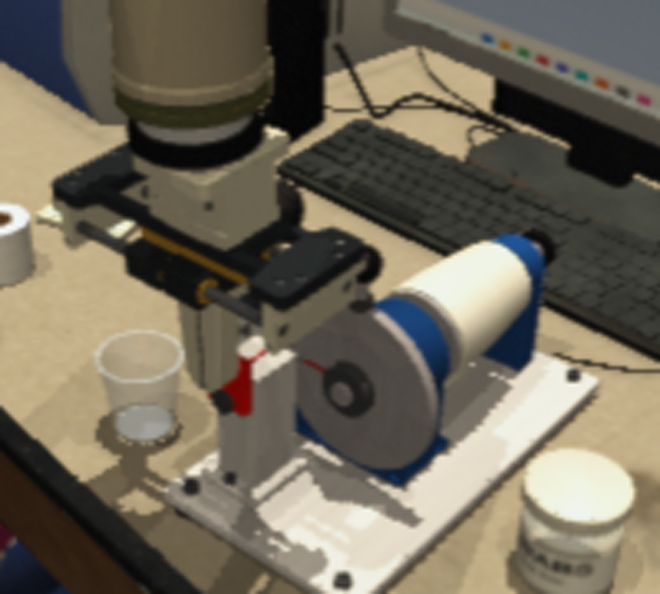

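>>> {"fn": "send_rows", "kwargs": {
  "series": [
    {"wx":0,"wy":0,"wz":0,"dx":0.3,"dy":0.04,"dz":0,"fingers":255},
    {"wx":0,"wy":0,"wz":0,"dx":0.3,"dy":0.04,"dz":0,"fingers":255}
  ]
}}

```text
t: 7.2
tool_pos: [0.4979, 0.2638, 0.1131]
orientation: [-0.204, 3.106, -0.002]
force: [-23.2, -5.8, 18.1]
opening: 0.0003
```

>>> {"fn": "send_rows", "kwargs": {
  "series": [
    {"wx":0,"wy":0,"wz":0,"dx":-1,"dy":-0.14,"dz":0,"fingers":255},
    {"wx":0,"wy":0,"wz":0,"dx":-3,"dy":-0.4,"dz":0,"fingers":255},
    {"wx":0,"wy":0,"wz":0,"dx":-2,"dy":-0.3,"dz":1,"fingers":255},
    {"wx":0,"wy":0,"wz":0,"dx":-1,"dy":0,"dz":3,"fingers":255},
    {"wx":0,"wy":0,"wz":0,"dx":0,"dy":0,"dz":4,"fingers":255},
    {"wx":0,"wy":0,"wz":0,"dx":0,"dy":0,"dz":4,"fingers":255},
    {"wx":0,"wy":0,"wz":0,"dx":0,"dy":0,"dz":0,"fingers":255}
  ]
}}

```text
t: 7.78
tool_pos: [0.4217, 0.2539, 0.2345]
orientation: [-0.205, 3.11, -0.004]
force: [1.3, 0.4, 1.3]
opening: 0.0004
```

```bash
python3 look.py k; python3 - <<'E'
import cv2
a=cv2.imread("pics/k_scene.png")
E
```

```text
7.8833 [0.42000602 0.25294223 0.22829852] [-0.20550284  3.11666675 -0.00801337] [ 0.26400154 -0.38407081 -1.29035008] [ 0.44634303 -0.18900266  1.78393696 -0.01151224  1.53171592 -1.25577231]
tcp in jig -0.15875964755586125 0.05388573929867543 0.22829851539037507
```

View pics/k_scene.png

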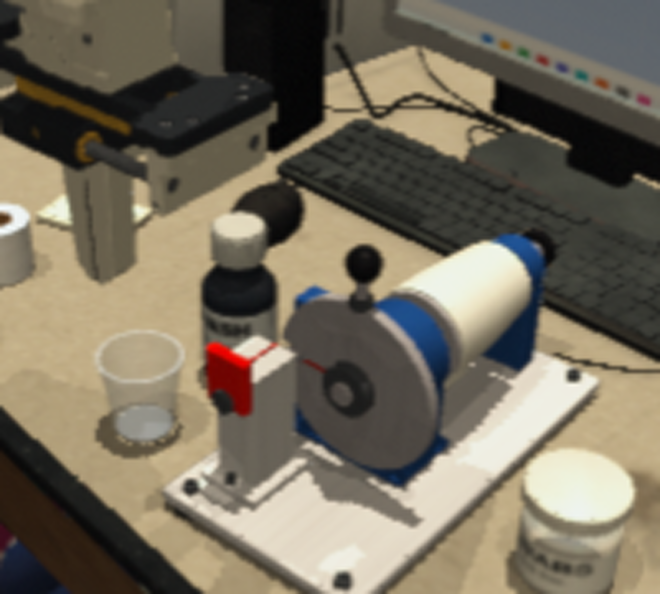

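View pics/k_top.png

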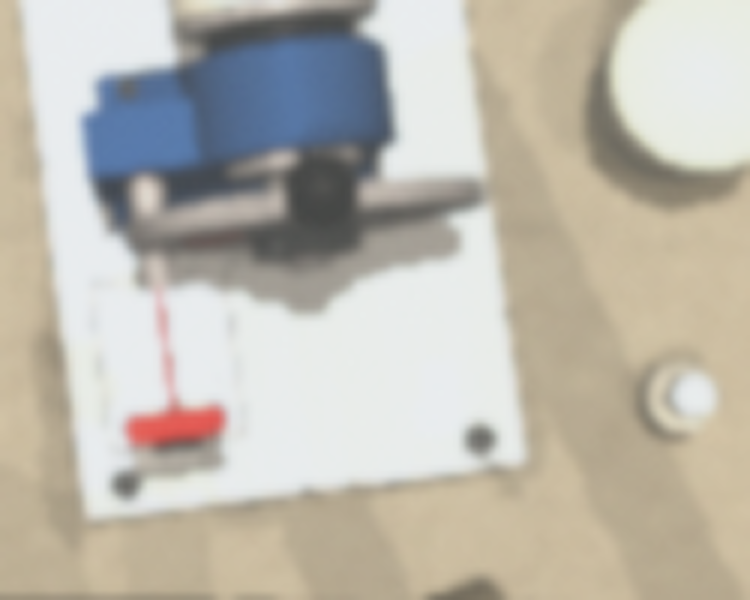

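```bash
python3 - <<'E'
from h import *
J=[.5848,.2221,.1422];o=np.array([.06,.68])
for a in(0,.003,.04,.0425,.045):print(a,(proj("top",tw(J,(-.11+a,.052,.131)))+o-[250,170]+.5)*6-.5)
E
```

```text
0 [194.44589507 564.01079231]
0.003 [193.25217189 554.71081397]
0.04 [178.60055853 440.59352887]
0.0425 [177.61518498 432.92069449]
0.045 [176.63037706 425.25251193]
```

```bash
python3 - <<'E'
from h import *
for n,b in(("scene",(225,285,250,320)),):
    a=robot.read_camera(n)[:,:,::-1][b[0]:b[1],b[2]:b[3]]
    cv2.imwrite("pics/l.png",cv2.resize(a,None,fx=9,fy=9,interpolation=cv2.INTER_CUBIC))
E
```

```text
(no output)
```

View pics/l.png

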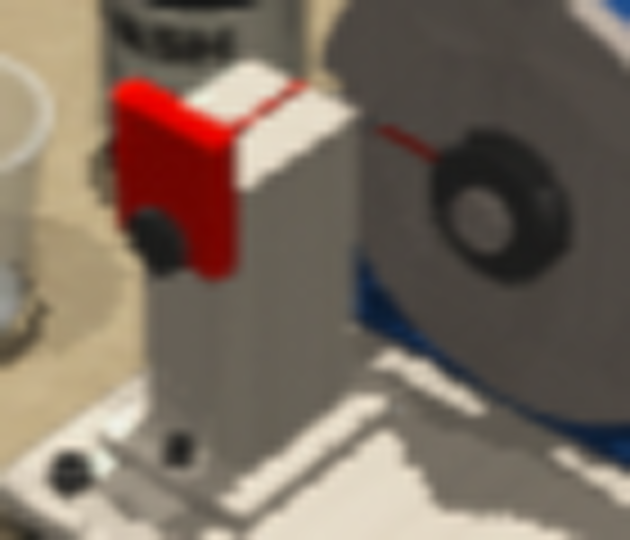

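The zoomed picture shows the red plate flush on the guide block with no gap: its right edge at (237,190) meets the block face. The robot is clear, so I am handing in the job.

```bash
python3 - <<'E'
from plant import robot
print(robot.close_job())
E
```

```text
the job is handed in; nothing more can be done
None
```

The spindle is locked and the job is handed in at about 8 s. I pushed the ball lever round from about 0.41 rad to about 0.01 rad with the outside of the shut fingers. I then pushed the red thumb plate until it stopped hard, and backed the arm clear.

**Slot alignment before locking:** the scene camera gave 0.010 rad and the top camera about 0.015 rad, both well inside the 0.08 rad allowed.

**Bar home:**
- The bar stopped dead against the push, at about 23 N along it. Its own friction is at most about 8 N.
- The top camera puts its travel at about 44.5 mm of 45 mm, and the close-up shows no gap between plate and block.
- The bar can be seen passing through the disc into the headstock.

**Disagreements:**
- My fit of the jig's position left 1–2 pixel errors at some plate corners.
- At the stop, the tool position put the plate about 2.5 mm short of home, which is within calibration error.
- There was also an unexplained upward force of 18 N on the tool at the stop. It was gone once the arm backed off.

**Loose items:** the jar, dropper, cup and bottle look unmoved in the pictures. I checked this by eye only, and the final pictures show the jar, cup and bottle in the scene view and the dropper in the top view.

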